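Fit a cutter in the collet and tighten the nut

TASK

Take the tall straight cutter from the wooden rack and set its shank into the collet on top of the steel stand, gently, until its collar rests flat on the collet face. Let go of it, then swing the lever of the collet nut clockwise (seen from above) until the collet grips the shank firmly, but do not force it, and leave the other cutters and the screwdriver where they are.

Things in the scene. Friction and masses are not known exactly. Their poses are not given: they have to be found in the camera images.
- cutter_head (a point): Grip point of the straight cutter: middle of its plain upright cylindrical head, on its axis. Head 14 mm diameter, 32 mm tall; below it a dark collar 24 mm diameter, 6 mm thick. The point is 16 mm below the head's top, 16 mm above the collar's top and 56 mm above the shank's foot. z points up the cutter. It starts upright in any of the rack's three holes, collar on the rack's top.
- cutter: The straight cutter, steel, about 90 g, 72 mm long; origin at the foot of its shank. From below: shank 12 mm diameter, 34 mm long, with a 2.5 mm chamfer at the foot; collar; head. It is the only cutter with a collar and a plain cylindrical head, and the tallest.
- cutter_seat (a point): Centre of the underside of the straight cutter's collar, 22 mm below cutter_head. When the cutter is home this point lies at mouth.
- mouth (a point): Centre of the opening in the collet face, the top of the stand, 100 mm above the bench; z points up. Opening 13.2 mm wide, square-edged, and open below for over 40 mm, so the collar is what stops the cutter. The nut turns about the vertical through this point. The stand is bolted down: base plate 120 x 120 x 14 mm, column 68 to 48 mm diameter.
- collet_face: The fixed flat ring round the opening, 26 mm diameter, 3 mm above the nut that surrounds it; origin on the bench under mouth. More than 30 N of pressing with the cutter damages it.
- lever_ball (a point): Centre of the 22 mm black ball on the end of the nut's lever, 100 mm from the nut's axis. The lever is a level round steel bar 10 mm in diameter, 84 mm above the bench, running straight out from the nut; its free part is 20 to 89 mm from the axis. It starts loose, pointing away from the robot within about 1 rad. Clockwise from above tightens; it stays where it is left.
- nut: The collet nut with its lever: 41 mm diameter, 71 to 97 mm above the bench; origin on the bench under mouth. Pushed 75 mm from the axis, the loose lever moves against about 5 N of steady friction (0.4 Nm). After 0.3 to 0.9 rad the jaws meet the shank and the push climbs by about 1 N for each 0.06 rad. At 7 to 9 N there (0.55 to 0.7 Nm) the grip is right; over 12 N it is overtightened.
- jaw0: One of three steel jaws hidden inside the collet, which close on the shank as the nut turns; origin on the bench under mouth.
- jaw1: Second jaw, as jaw0.
- jaw2: Third jaw, as jaw0.
- rack_top (a point): Centre of the top of the fixed wooden rack, 190 mm (its x) x 60 mm (its y) x 40 mm tall; three holes 16 mm wide on its x axis at -60, 0 and +60 mm, a cutter in each.
- disc_cutter: Bystander: cutter with a wide flat disc head 36 mm diameter, top 55 mm above its origin at the foot of the shank; stands in the rack.
- cone_cutter: Bystander: cutter with a cone-shaped head, 32 mm at its widest, top 58 mm above its origin at the foot of the shank; stands in the rack.
- screwdriver: Bystander: a screwdriver lying on the bench.
Mind the look-alikes: they are no part of the job. Leave any pink look-alike of the cutter alone.

How it is judged:
On the way, in this order (a step that is already met when the one before it is completed fails the run):
1. the cutter stands home in the collet, collar on the face, let go (horizontal distance between cutter_seat and mouth below 0.003 m and z of cutter_seat in the frame of mouth below 0.002 m and angle between cutter_seat's own z axis and vertical below 0.08 rad and contact force between the fingers and cutter below 0.5 N), for 0.2 s.
2. the nut is turned until all three jaws grip the shank (contact force between each of jaw0, jaw1, jaw2 and cutter above 7 N), for 0.2 s.
At the end, for the whole second after the job is handed in: The straight cutter stands in the collet with its collar within 2 mm of the collet face, within 3 mm of the centre and within 0.08 rad of upright, and each of the three jaws grips its shank with more than 7 N (all of step 2 and horizontal distance between cutter_seat and mouth below 0.003 m and z of cutter_seat in the frame of mouth below 0.002 m and angle between cutter_seat's own z axis and vertical below 0.08 rad); the robot touches nothing.
It fails at once if the cutter is pressed on the collet face with more than 30 N (contact force between collet_face and cutter above 30 N).
It fails at once if the collet is overtightened: a jaw presses the shank with more than 75 N (contact force between any of jaw0, jaw1, jaw2 and cutter above 75 N).
It fails at once if another cutter or the screwdriver is moved by more than 20 mm (distance of any of disc_cutter, cone_cutter, screwdriver from where it was at the start of the episode above 0.02 m).
It also fails if it takes over 72 s, if anything falls off the work surface, if the arm or the gripper's body presses on something with over 40 N, if the wrist force passes 120 N, or if a joint passes its speed limit or range.

ROBOT

A 6-joint arm with a two-finger parallel gripper is mounted at the origin on the work surface. World frame = base frame: x ahead of the robot, y to its left, z up, the work surface at z = 0. Lengths are in m, angles in rad, forces in N, time in s.
With the tool pointing down it reaches from about 0.3 to 0.825 m from the base axis. Payload 5.4 kg.
Tool frame: the origin (TCP) lies between the finger pads; the fingertips stand 11 mm ahead of it and the grasp point (between the pads) lies 8 mm behind it (env.tip_extent is the distance from the TCP to the fingertips, in m); z points along the fingers, y is the direction in which the jaws open and shut (so a half turn about z gives the same grasp; the last joint's range is limited). The gripper opens to 92 mm and grips with 3 to 60 N. Pads are 20 mm wide; open, the fingers measure 128 mm over their backs; the gripper's body (75 mm by 189 mm) begins 69 mm behind the grasp point.
Start: joints at [0.917, 0.158, 1.597, -0, 1.386, -0.21], TCP at [0.247, 0.519, 0.226] pointing down, gripper open.
Joint ranges: [-2.91, 2.91], [-0.94, 2.29], [0.18, 2.7], [-1.29, 4.43], [0.17, 2.64], [-3, 3]. Speed limits (rad/s): [2.57, 2.57, 3.14, 3.14, 3.14, 3.14].

INTERFACE

Orientations are given as a unit quaternion [x, y, z, w].
In Python, from station import env, eyes gives the robot as it stands.
- The arm moves only by the shell command python3 -m jog 'ROWS' [FORCE]. ROWS is JSON, a list of rows, each an object of numbers: "tx", "ty", "tz": the shift along the tool's x, y, z in mm; "wx", "wy", "wz": the turn, a rotation vector about the tool's x, y, z in rad; "fingers": the finger opening in mm, from 0 to 91.9. In form: [{"tx": .., "ty": .., "tz": .., "wx": .., "wy": .., "wz": .., "fingers": ..}, ...]. A call has 1 to 20 rows; each row shifts and turns the commanded pose from where the row before left it, along the tool's axes as they then stand; what a row does not reach is not made up. A row lasts 1/8 s, in which the tool goes at most 62.5 mm and 10.7 degrees, less where a joint would pass 70% of its speed; a pose out of reach is approached as far as the arm can. A call is refused whole if a number of a shift passes 62.5 or a number of a turn 0.188, either way. A call with a gripper value outside its range is refused whole. The fingers move at their own pace and stop on an object; FORCE is the grip in N (left out, the last holds). Time passes only in rows, so rows that do not move let the fingers close. It gives the time, the measured TCP pose, the force and the opening at its end, in the units of the state.
- env.state(): the state, without advancing time (a new reading comes with each control period).
- eyes.snapshot(name): name is "side" or "top"; returns a dict with "color" (384x512x3 uint8, red, green, blue), "fovy" (degrees; the focal length in pixels is half the picture's height over the tangent of half this angle, whatever the lens; pixels are square), "cx", "cy" (the principal point, pixels), "distortion" ([k1, k2, p1, p2, k3] as OpenCV has them; the pictures are not rectified), "origin" and "rotation" of the camera in the world. Camera axes: x right, y up, looking along -z (the intrinsics and any distortion apply to the point x, -y, -z); pixel columns grow to the right and rows downward; lengths in m; the calibration is good to about 2 mm. A picture is of the moment at which its call begins. There is no depth.
- env.job_done(): hands the job in, once; it reports no verdict.
The state is a dict: "t": time; "joint_positions": joint angles; "qvel": joint speeds; "joint_torque": joint torques, N m; "position": TCP position; "tool_rot": TCP orientation; "wrist_force": force on the tool from outside, world axes, zero at the start; "ft_torque": the same for the moment, N m; "finger_gap": opening from 0.0 (shut) to 1.0 (fully open).
Only numpy, scipy, OpenCV 4.12 (cv2) and the standard library are available. Lean on these libraries where they do the work, as an engineer would, in place of code of your own. Each camera call takes 0.05 s, during which the arm holds its last target. There are 200 camera calls.

## Working session

There is one attempt and no reset: what is moved stays moved. The work goes in short steps, Python scripts to look and compute and a shell command to move; the robot and the scene stay as the last step left them, time stands still between calls to the robot, and variables do not carry over. Pictures are saved under pics/ and viewed, about 8 in all and at most 12, crops included, and the job is handed in when it is done.

```bash
ls; mkdir -p pics; cat > h.py <<'E'
import numpy as np, cv2
from station import env, eyes
def K(s):
    f=192/np.tan(np.radians(s["fovy"])/2)
    return np.array([[f,0,s["cx"]],[0,f,s["cy"]],[0,0,1.]])
def ray(s,uv):
    p=cv2.undistortPoints(np.array([[uv]],float),K(s),np.array(s["distortion"],float))[0,0]
    return np.array(s["origin"]),np.array(s["rotation"]).reshape(3,3)@np.array([p[0],-p[1],-1.])
def onz(s,uv,z):
    o,d=ray(s,uv); return o+d*(z-o[2])/d[2]
def two(s1,a,s2,b):
    o1,d1=ray(s1,a);o2,d2=ray(s2,b)
    t=np.linalg.lstsq(np.c_[d1,-d2],o2-o1,rcond=None)[0]
    p,q=o1+t[0]*d1,o2+t[1]*d2
    return (p+q)/2,np.linalg.norm(p-q)
def proj(s,P):
    c=(np.array(P)-s["origin"])@np.array(s["rotation"]).reshape(3,3)
    return cv2.projectPoints(np.array([[c[0],-c[1],-c[2]]]),np.zeros(3),np.zeros(3),K(s),np.array(s["distortion"],float))[0].ravel()
def save(n,img,k=1):
    cv2.imwrite("pics/"+n+".png",cv2.resize(img,None,fx=k,fy=k,interpolation=cv2.INTER_CUBIC)[:,:,::-1])
E
python3 - <<'E'
from h import *
for n in("side","top"):
    s=eyes.snapshot(n); save(n+"0",s["color"],1.5); print(n,s["fovy"],s["cx"],s["cy"],s["distortion"],s["origin"],s["rotation"])
print(env.state())
E
```

```text
pics
side 51.33893594794457 257.7102328975813 191.87531751987336 [-0.0199537  0.         0.         0.         0.       ] [ 0.18075519 -0.46091634  0.53362819] [ 0.4432566  -0.15679805 -0.27663878  0.83809841]
top 44.0568182849184 254.4136042906108 190.30606080196748 [0.01593895 0.         0.         0.         0.        ] [0.46974473 0.04449394 1.03441177] [-0.03726281  0.04480402  0.7131211  -0.69861461]
{'t': 0.1, 'joint_positions': array([ 9.16878597e-01,  1.58964345e-01,  1.59808084e+00, -2.63588581e-06,
        1.38621736e+00, -2.10065529e-01]), 'qvel': array([ 0.00032738, -0.00136363, -0.0026767 , -0.0001789 , -0.00050427,
        0.00181309]), 'joint_torque': array([ 1.63025479e-04, -3.86501563e+01, -3.22960031e+01,  7.02916319e-02,
        3.39501654e-02, -2.42969975e-05]), 'position': array([0.24658237, 0.51884427, 0.22474231]), 'tool_rot': array([ 2.20108580e-01,  9.75475021e-01, -7.58784860e-04, -3.48399051e-04]), 'wrist_force': array([-0.02509993,  0.26533115,  1.21043808]), 'ft_torque': array([ 0.03381302, -0.05780788, -0.02417649]), 'finger_gap': 1.0050666897731086}
```

View pics/side0.png

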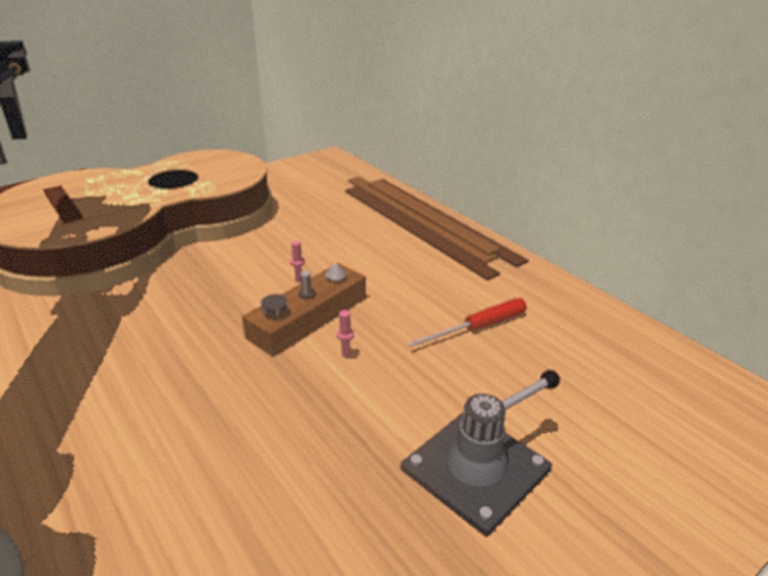

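View pics/top0.png

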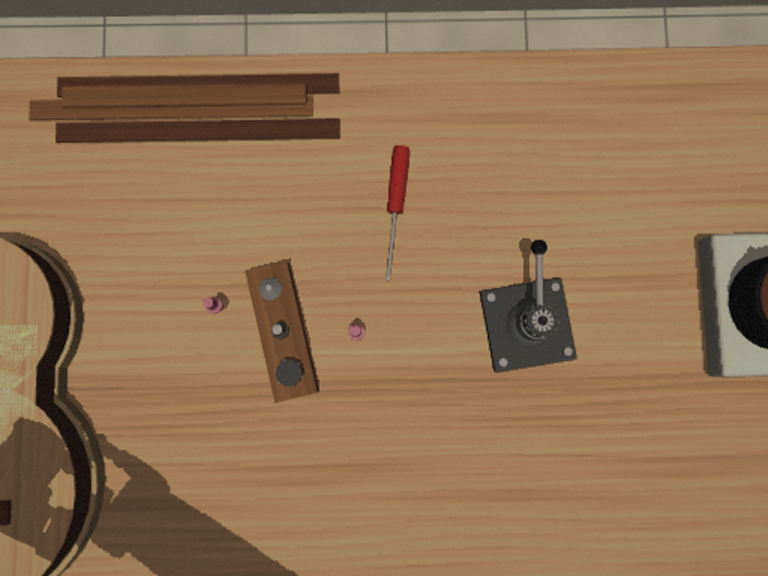

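The side view (1.5x picture) shows a rack with the disc (274,306), the straight cutter (306,285) and the cone (336,271). Two pink look-alikes stand at (297,260) and (345,333), and the stand's face is at (485,405) with the lever ball at (550,379). In the top view the straight cutter is at (280,328), disc (289,372), cone (270,287), pinks (212,304) and (357,331), face (542,321), ball (539,247). I choose the grey one in the middle hole and check it in a close crop.

```bash
sed -i 's/^from station.*/&\nfrom scipy.spatial.transform import Rotation as Ro/; s/np.array(s\["rotation"\]).reshape(3,3)/Ro.from_quat(s["rotation"]).as_matrix()/' h.py
python3 - <<'E'
from h import *
S,T=eyes.snapshot("side"),eyes.snapshot("top")
a=S["color"][150:240,155:255]; b=T["color"][170:270,155:225]; c=S["color"][240:320,290:380];d=T["color"][150:240,330:390]
f=lambda i:cv2.resize(i,(400,300*1),interpolation=cv2.INTER_CUBIC)
def g(i,k):
    o=np.zeros((300,400,3),np.uint8); r=cv2.resize(i,None,fx=k,fy=k,interpolation=cv2.INTER_CUBIC); o[:r.shape[0],:r.shape[1]]=r[:300,:400]; return o
save("crop1",np.vstack([np.hstack([g(a,3.3),g(b,3)]),np.hstack([g(c,3.5),g(d,3.3)])]))
def hsv(s):return cv2.cvtColor(s["color"],cv2.COLOR_RGB2HSV)
# rack: saturated, darker wood
for n,s,box,z in(("S",S,(150,240,155,255),0),("T",T,(165,275,155,220),0)):
    h=hsv(s);y0,y1,x0,x1=box
    grey=(h[...,1]<70).astype(np.uint8);m=np.zeros_like(grey);m[y0:y1,x0:x1]=grey[y0:y1,x0:x1]
    k,l,st,ce=cv2.connectedComponentsWithStats(m)
    for i in range(1,k):
        if st[i,4]>15: print(n,"grey",st[i],ce[i].round(1))
for n,s,z in(("S",S,.084),("T",T,.084)):
    m=(s["color"].max(2)<45).astype(np.uint8);k,l,st,ce=cv2.connectedComponentsWithStats(m)
    for i in range(1,k):
        if 20<st[i,4]<600: print(n,"dark",st[i],ce[i].round(1),onz(s,ce[i],z).round(4))
for uv in((186.7,218.7),(359.5,164.5),(361,214)): print(onz(T,uv,.1).round(4))
# rack mask top
h=hsv(T);m=((h[...,1]>90)&(h[...,2]<135)).astype(np.uint8);k,l,st,ce=cv2.connectedComponentsWithStats(m)
for i in range(1,k):
    if 150<st[i,0]<190 and st[i,4]>800:
        c=cv2.findContours((l==i).astype(np.uint8),0,2)[0][0];r=cv2.minAreaRect(c);print("rack",st[i],r,[onz(T,p,.04).round(4)[:2] for p in cv2.boxPoints(r)])
E
```

```text
S grey [217 176  14  12 103] [223.3 182. ]
S grey [200 181   9  18  99] [203.4 189.4]
S grey [175 197  17  13 135] [182.4 201.9]
T grey [173 185  15  15 178] [180. 192.]
T grey [181 215  11  11  94] [186.3 220.1]
T grey [184 240  18  18 244] [192.3 248.2]
S dark [  0  29  18  26 248] [ 6.5 39.5] [0.4084 1.7325 0.084 ]
S dark [  0  65  17  27 251] [ 8.4 77.6] [0.3161 1.1328 0.084 ]
S dark [100 114  31  11 244] [115.  119.1] [0.4876 0.5801 0.084 ]
S dark [ 98 141  13  21  94] [104.8 151.5] [0.4004 0.4128 0.084 ]
S dark [362 248  10  10  58] [367.4 252.4] [ 0.6299 -0.1818  0.084 ]
T dark [354 160  10   9  72] [358.7 164.2] [ 0.6296 -0.1798  0.084 ]
T dark [343 188  15  37 176] [349.3 203.8] [ 0.5494 -0.1572  0.084 ]
T dark [  0 334   7  16 104] [  3.  341.1] [0.2982 0.5229 0.084 ]
[0.5251 0.1676 0.1   ]
[ 0.6263 -0.1776  0.1   ]
[ 0.5274 -0.176   0.1   ]
rack [ 164  172   49   97 2338] ((188.30267333984375, 219.86474609375), (91.54444885253906, 32.24861526489258), 77.22875213623047) [array([0.614 , 0.2262]), array([0.6279, 0.1598]), array([0.44  , 0.1191]), array([0.4269, 0.1842])]
```

View pics/crop1.png

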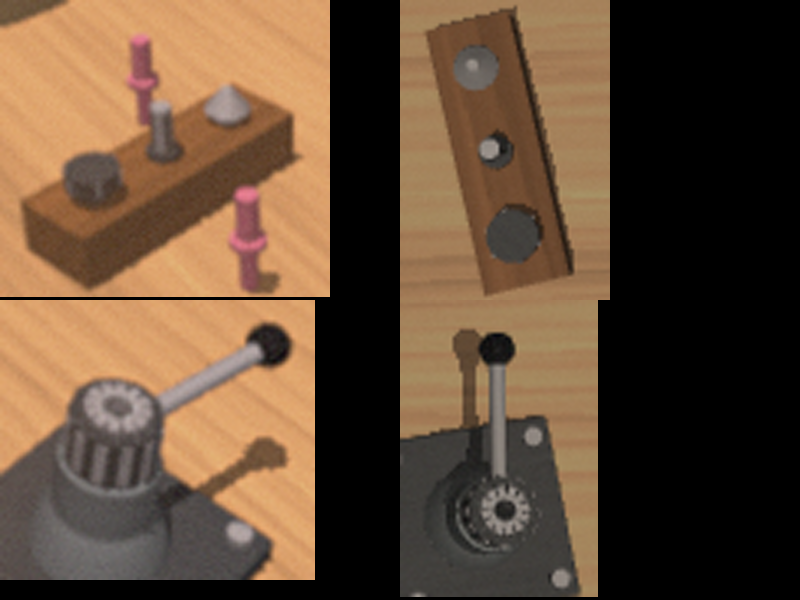

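The crop confirms it: the middle cutter is grey with a collar and a plain cylindrical head (top-crop 489,149), between the cone and the disc. The collet face shows its opening at (505,511) in the top crop and (118,405) in the side crop. Now I refine the points.

```bash
python3 - <<'E'
from h import *
S,T=eyes.snapshot("side"),eyes.snapshot("top")
def blob(s,box,lo,hi):
    y0,y1,x0,x1=box;g=cv2.cvtColor(s["color"],cv2.COLOR_RGB2GRAY).astype(float);h=cv2.cvtColor(s["color"],cv2.COLOR_RGB2HSV)
    m=np.zeros(g.shape,np.uint8);m[y0:y1,x0:x1]=((g>lo)&(g<hi)&(h[...,1]<70))[y0:y1,x0:x1]
    k,l,st,ce=cv2.connectedComponentsWithStats(m)
    return [(st[i].tolist(),ce[i].round(2)) for i in range(1,k) if st[i,4]>4]
print("head T",blob(T,(212,230,178,195),130,256)); print("collar+ T",blob(T,(212,230,178,196),0,100))
print("head S",blob(S,(176,202,196,212),0,256))
print("face T",blob(T,(200,225,345,375),125,256)); print("hole T",blob(T,(208,220,356,368),0,90))
print("face S",blob(S,(258,285,310,340),130,256))
g=cv2.cvtColor(T["color"],cv2.COLOR_RGB2GRAY);print(g[202:226,350:375]);
g=cv2.cvtColor(S["color"],cv2.COLOR_RGB2GRAY);print(g[262:280,312:337])
ht=(184.7,219.6);hs=(204.,181.9)
print("headtop",onz(T,ht,.078),onz(S,hs,.078),two(T,ht,S,hs))
print("collar",onz(T,(186.3,220.3),.046))
mt=(361.7,213.8);ms=(323.4,269.8)
print("mouth",onz(T,mt,.1),onz(S,ms,.1),two(T,mt,S,ms))
# other cutters
print("disc",onz(T,(192.3,248.2),.06),"cone",onz(T,(180,192),.05))
E
```

```text
head T [([182, 217, 6, 6, 29], array([184.41, 219.28]))]
collar+ T [([182, 215, 10, 11, 60], array([187.5 , 220.47]))]
head S [([200, 181, 9, 17, 93], array([203.22, 189.09]))]
face T [([355, 207, 14, 10, 43], array([362.26, 210.7 ])), ([355, 214, 12, 7, 31], array([360.13, 217.35]))]
hole T [([358, 211, 7, 6, 34], array([361.32, 213.41]))]
face S [([314, 264, 19, 14, 149], array([323.12, 270.11])), ([335, 265, 5, 6, 20], array([337.4, 267.7]))]
[[ 40  39  41  40  39  42  41  52 103 116 131 120  68  64  62  61  64  62
   60  64  62  61  59  62  60]
 [ 45  43  43  40  45  56  46  45  89  62  96 106  75  59  63  64  65  60
   61  61  63  61  61  61  61]
 [ 39  44  41  49  51  91  47  44  66  59  60  58  59  65  60  76  78  64
   63  62  60  60  60  59  58]
 [ 40  45  50  50  47  64  59  58  54  60  65  70  56  79  63  60  61  75
   63  63  63  61  62  60  64]
 [ 49  51  36  45  66  62  58  57  49  70  96  99  38  95  81  68  58  58
   62  60  63  64  63  63  61]
 [ 56  46  39  51  63  70  70  82  95  96 137 115  47 135 137  92  66  63
   60  60  66  61  62  62  63]
 [ 51  68  55  55  5
[... 3507 characters left out ...]
 129 116 100
   83  80  83  85  78  83 124]
 [113  99  79  74  80  80  83  82  84  93 100  97  89  87  89  92  94  85
   76  74  80  79  71  75 116]
 [112 109  84  73  71  78  75  77  76  80  81  86  79  82  74  77  87  89
   76  76  75  71  63  73 118]]
headtop [0.52470683 0.17452762 0.078     ] [0.52606204 0.17131751 0.078     ] (array([0.52598941, 0.17405241, 0.07653519]), np.float64(0.0027498541136098758))
collar [0.52502241 0.17556626 0.046     ]
mouth [ 0.52773072 -0.17737706  0.1       ] [ 0.52909032 -0.17769657  0.1       ] (array([ 0.52817209, -0.1776834 ,  0.10044834]), np.float64(0.001225220529303232))
disc [0.46724846 0.16175721 0.06      ] cone [0.58401454 0.18787975 0.05      ]
```

```bash
cat >> h.py <<'E'
def goto(P,yaw=None):
    s=env.state();R=Ro.from_quat(s["tool_rot"]);d=R.inv().apply(np.array(P)-s["position"])*1000
    y=R.as_matrix()[:,1];a=np.arctan2(y[1],y[0])
    print("t %.2f"%s["t"],"pos",s["position"].round(4),"tool mm",d.round(1),"yaw_y %.3f"%a,"tilt",R.as_matrix()[:2,2].round(4),"wz",None if yaw is None else round(a-yaw,3),"F",s["wrist_force"].round(1),"gap mm",round(s["finger_gap"]*91.9,1))
E
python3 -m jog '[{"wz":-0.166,"fingers":45},{"wz":-0.166},{"wz":-0.166},{"wz":-0.166},{}]'
python3 -c "
from h import *
goto([.5253,.174,.16],1.791)"
```

```text
t 0.30 pos [0.2468 0.5191 0.2253] tool mm [-399.7 -192.1   65.4] yaw_y 1.127 tilt [-0.0004 -0.0005] wz -0.664 F [0.7 0.2 0.5] gap mm 92.0$[0]: bad value
```

```bash
python3 -m jog '[{"wz":-0.166,"fingers":45},{"wz":-0.166,"fingers":45},{"wz":-0.166,"fingers":45},{"wz":-0.166,"fingers":45},{"tx":0,"fingers":45}]'
python3 -c "
from h import *
goto([.5253,.174,.16],1.791)"
```

```text
t 0.30 pos [0.2468 0.5191 0.2253] tool mm [-399.7 -192.1   65.4] yaw_y 1.127 tilt [-0.0004 -0.0005] wz -0.664 F [0.7 0.2 0.5] gap mm 92.0$[0]: bad value
```

```bash
python3 -m jog '[{"tx":0,"ty":0,"tz":0,"wx":0,"wy":0,"wz":-0.166,"fingers":45},{"tx":0,"ty":0,"tz":0,"wx":0,"wy":0,"wz":-0.166,"fingers":45},{"tx":0,"ty":0,"tz":0,"wx":0,"wy":0,"wz":-0.166,"fingers":45},{"tx":0,"ty":0,"tz":0,"wx":0,"wy":0,"wz":-0.166,"fingers":45},{"tx":0,"ty":0,"tz":0,"wx":0,"wy":0,"wz":0,"fingers":45}]'
python3 -c "
from h import *
goto([.5253,.174,.16],1.791)"
```

```text
t: 0.92
position: [0.2469, 0.5193, 0.2255]
tool_rot: [-0.109, 0.994, -0.0, -0.0]
wrist_force: [-0.1, 1.2, -0.1]
finger_gap: 0.496
t 0.93 pos [0.2469 0.5193 0.2255] tool mm [-197.  -397.4   65.5] yaw_y 1.789 tilt [-0.0001 -0.0001] wz -0.002 F [-0.1  1.2 -0.1] gap mm 45.6
```

```bash
python3 -m jog '[{"tx":-19.7,"ty":-39.7,"tz":6.5,"wx":0,"wy":0,"wz":0,"fingers":45},{"tx":-19.7,"ty":-39.7,"tz":6.5,"wx":0,"wy":0,"wz":0,"fingers":45},{"tx":-19.7,"ty":-39.7,"tz":6.5,"wx":0,"wy":0,"wz":0,"fingers":45},{"tx":-19.7,"ty":-39.7,"tz":6.5,"wx":0,"wy":0,"wz":0,"fingers":45},{"tx":-19.7,"ty":-39.7,"tz":6.5,"wx":0,"wy":0,"wz":0,"fingers":45},{"tx":-19.7,"ty":-39.7,"tz":6.5,"wx":0,"wy":0,"wz":0,"fingers":45},{"tx":-19.7,"ty":-39.7,"tz":6.5,"wx":0,"wy":0,"wz":0,"fingers":45},{"tx":-19.7,"ty":-39.7,"tz":6.5,"wx":0,"wy":0,"wz":0,"fingers":45},{"tx":-19.7,"ty":-39.7,"tz":6.5,"wx":0,"wy":0,"wz":0,"fingers":45},{"tx":-19.7,"ty":-39.7,"tz":6.5,"wx":0,"wy":0,"wz":0,"fingers":45},{"tx":0,"ty":0,"tz":0,"wx":0,"wy":0,"wz":0,"fingers":45},{"tx":0,"ty":0,"tz":0,"wx":0,"wy":0,"wz":0,"fingers":45}]'
python3 -c "
from h import *
goto([.5253,.174,.060],1.791)
s=eyes.snapshot('side');save('side1',s['color'],1.5)"
```

```text
t: 2.42
position: [0.5254, 0.1753, 0.1606]
tool_rot: [-0.109, 0.994, 0.0, -0.0]
wrist_force: [-0.4, 0.5, -1.0]
finger_gap: 0.487
t 2.42 pos [0.5254 0.1753 0.1606] tool mm [  0.4  -1.3 100.6] yaw_y 1.789 tilt [-0.0006  0.0004] wz -0.002 F [-0.4  0.5 -1. ] gap mm 44.8
```

View pics/side1.png

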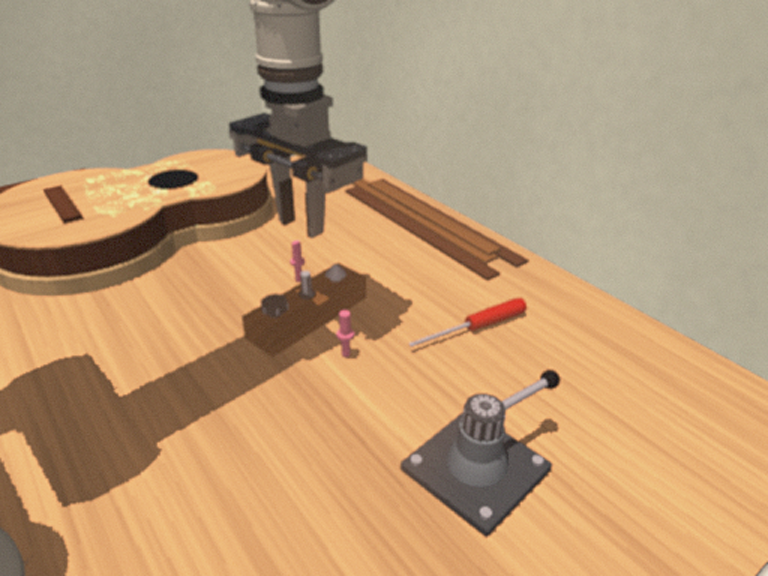

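The fingers, at (285,220) and (316,235), hang straddling the straight cutter at (306,285), clear of both pinks. Next I descend and grip.

```bash
python3 -m jog '[{"tx":0,"ty":-1,"tz":25,"wx":0,"wy":0,"wz":0,"fingers":45},{"tx":0,"ty":0,"tz":25,"wx":0,"wy":0,"wz":0,"fingers":45},{"tx":0,"ty":0,"tz":20,"wx":0,"wy":0,"wz":0,"fingers":45},{"tx":0,"ty":0,"tz":15,"wx":0,"wy":0,"wz":0,"fingers":45},{"tx":0,"ty":0,"tz":10,"wx":0,"wy":0,"wz":0,"fingers":45},{"tx":0,"ty":0,"tz":5,"wx":0,"wy":0,"wz":0,"fingers":45},{"tx":0,"ty":0,"tz":0,"wx":0,"wy":0,"wz":0,"fingers":45}]' 20
python3 -c "
from h import *
goto([.5253,.174,.060],1.791)"
python3 -m jog '[{"tx":0,"ty":0,"tz":0,"wx":0,"wy":0,"wz":0,"fingers":20},{"tx":0,"ty":0,"tz":0,"wx":0,"wy":0,"wz":0,"fingers":8},{"tx":0,"ty":0,"tz":0,"wx":0,"wy":0,"wz":0,"fingers":4},{"tx":0,"ty":0,"tz":0,"wx":0,"wy":0,"wz":0,"fingers":4},{"tx":0,"ty":0,"tz":0,"wx":0,"wy":0,"wz":0,"fingers":4},{"tx":0,"ty":0,"tz":0,"wx":0,"wy":0,"wz":0,"fingers":4}]' 20
python3 -c "
from h import *
goto([.5253,.174,.060],1.791)"
```

```text
t: 3.35
position: [0.5262, 0.174, 0.0607]
tool_rot: [-0.11, 0.994, 0.0, 0.0]
wrist_force: [0.1, -0.3, -0.5]
finger_gap: 0.49
t 3.35 pos [0.5262 0.174  0.0607] tool mm [0.8 0.2 0.7] yaw_y 1.791 tilt [0.0001 0.    ] wz -0.0 F [ 0.1 -0.3 -0.5] gap mm 45.0
t: 4.1
position: [0.5263, 0.174, 0.0609]
tool_rot: [-0.11, 0.994, 0.0, 0.0]
wrist_force: [-0.8, 0.7, 1.9]
finger_gap: 0.147
t 4.10 pos [0.5263 0.174  0.0609] tool mm [1.  0.2 0.9] yaw_y 1.791 tilt [0.0005 0.0001] wz 0.0 F [-0.8  0.7  1.9] gap mm 13.5
```

```bash
python3 -m jog '[{"tx":0,"ty":0,"tz":-15,"wx":0,"wy":0,"wz":0,"fingers":4},{"tx":0,"ty":0,"tz":-30,"wx":0,"wy":0,"wz":0,"fingers":4},{"tx":0,"ty":0,"tz":-35,"wx":0,"wy":0,"wz":0,"fingers":4},{"tx":0,"ty":0,"tz":-35,"wx":0,"wy":0,"wz":0,"fingers":4},{"tx":0,"ty":0,"tz":-25,"wx":0,"wy":0,"wz":0,"fingers":4},{"tx":4.5,"ty":-21.6,"tz":0,"wx":0,"wy":0,"wz":0,"fingers":4},{"tx":9,"ty":-42,"tz":0,"wx":0,"wy":0,"wz":0,"fingers":4},{"tx":9,"ty":-42,"tz":0,"wx":0,"wy":0,"wz":0,"fingers":4},{"tx":9,"ty":-42,"tz":0,"wx":0,"wy":0,"wz":0,"fingers":4},{"tx":9,"ty":-42,"tz":0,"wx":0,"wy":0,"wz":0,"fingers":4},{"tx":9,"ty":-42,"tz":0,"wx":0,"wy":0,"wz":0,"fingers":4},{"tx":9,"ty":-42,"tz":0,"wx":0,"wy":0,"wz":0,"fingers":4},{"tx":9,"ty":-40,"tz":0,"wx":0,"wy":0,"wz":0,"fingers":4},{"tx":7.2,"ty":-30,"tz":0,"wx":0,"wy":0,"wz":0,"fingers":4},{"tx":0,"ty":0,"tz":0,"wx":0,"wy":0,"wz":0,"fingers":4},{"tx":0,"ty":0,"tz":0,"wx":0,"wy":0,"wz":0,"fingers":4}]' 20
python3 -c "
from h import *
goto([.5283,-.1776,.160],1.791)
s=eyes.snapshot('side');save('side2',s['color'][130:330,220:420],3)
t=eyes.snapshot('top');save('top2',t['color'][130:280,280:430],3)"
```

```text
t: 6.1
position: [0.5281, -0.177, 0.2008]
tool_rot: [-0.11, 0.994, 0.0, -0.0]
wrist_force: [0.9, -0.1, 0.0]
finger_gap: 0.147
t 6.10 pos [ 0.5281 -0.177   0.2008] tool mm [-0.  -0.7 40.8] yaw_y 1.791 tilt [-0.0001  0.0005] wz 0.0 F [ 0.9 -0.1  0. ] gap mm 13.5
```

View pics/side2.png

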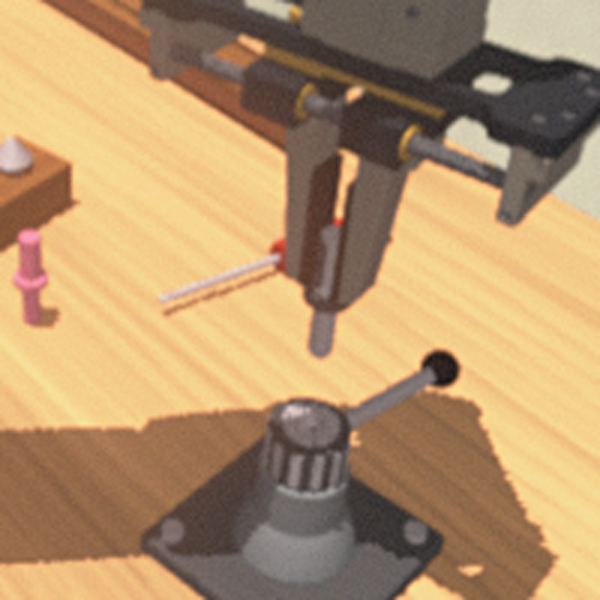

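The cutter is held upright over the stand. In the crop its foot is at (319,352), i.e. pixel (326.3,247.3), and the collet face is below at (309,417). I compare this with the predicted projections.

```bash
python3 - <<'E'
from h import *
S=eyes.snapshot("side");p=env.state()["position"]
for z in(.146,.154,.16,.166): print(z,proj(S,[p[0],p[1],z]).round(2))
print("mouth",proj(S,[p[0],p[1],.1]),proj(S,[p[0]+.001,p[1],.1]),proj(S,[p[0],p[1]+.001,.1]))
g=cv2.cvtColor(S["color"],cv2.COLOR_RGB2GRAY);print(g[226:254,314:340])
E
```

```text
0.146 [325.93 246.76]
0.154 [326.56 242.58]
0.16 [327.04 239.41]
0.166 [327.52 236.19]
mouth [322.48161656 269.58586007] [322.95271393 269.306574  ] [322.01543843 269.20381228]
[[216 217 218 215 216 212 181 115  76  77  81 101 114 133 132 121  90  64
   72  92 102  96 100 101  99  97]
 [211 215 215 216 215 214 180 111  80  75  84  99 115 129 131 120  79  66
   72  97 100  99 100  99 103  99]
 [212 210 214 216 217 214 176 109  72  78  92 100 107 121 119 103  76  65
   76  95 102 100 100 100 101 107]
 [211 212 211 213 214 216 186 124  78  76  90  87  95  94 101  86  76  61
   82  97 100 103 100  99 118 146]
 [209 208 211 210 213 216 205 167 106  76  78  77  82  81  85  82  69  70
   85  94  99  95 105 147 169 190]
 [209 212 212 209 211 212 214 203 157 112  87  71  73  75  81  80  74  72
   75  81  85 101 134 187 202 206]
 [207 208 208 209 212 208 210 211 198 170 113  83  74  77  75  75  79  73
   74  77  92 144 187 206 211 208]
 [207 206 206 208 209 210 206 212 213 194 135  98  91  86  86  84  82  80
   98 111 143 182 209 212 213 208]
 [206 205 206 207 208 210 212 210 211 192 141 111 1
[... 1429 characters left out ...]
43 186 205
  208 203 201 202 205 208 210 212]
 [204 204 202 203 204 212 211 215 211 189 158 135 135 133 161 186 207 211
  209 208 209 205 203 201 205 208]
 [208 207 204 203 203 206 209 212 211 211 199 188 178 182 197 207 211 215
  210 213 206 206 204 202 201 204]
 [213 206 206 202 204 200 207 205 212 215 213 211 209 207 209 213 209 208
  209 211 211 208 209 204 203 201]
 [215 210 208 207 206 206 204 204 206 212 216 213 215 214 214 212 208 206
  211 206 210 214 209 208 207 205]
 [216 215 210 211 205 207 202 203 207 205 211 211 216 213 209 213 214 210
  209 207 210 211 211 209 207 208]
 [216 216 216 212 210 207 206 205 203 205 207 211 213 214 215 215 216 212
  213 208 205 209 212 210 210 210]]
```

```bash
python3 -m jog '[{"tx":-0.2,"ty":-0.9,"tz":10,"wx":0,"wy":0,"wz":0,"fingers":4},{"tx":0,"ty":0,"tz":15,"wx":0,"wy":0,"wz":0,"fingers":4},{"tx":0,"ty":0,"tz":10,"wx":0,"wy":0,"wz":0,"fingers":4},{"tx":0,"ty":0,"tz":3,"wx":0,"wy":0,"wz":0,"fingers":4},{"tx":0,"ty":0,"tz":0,"wx":0,"wy":0,"wz":0,"fingers":4},{"tx":0,"ty":0,"tz":0,"wx":0,"wy":0,"wz":0,"fingers":4}]' 20
python3 -m jog '[{"tx":0,"ty":0,"tz":1.5,"wx":0,"wy":0,"wz":0,"fingers":4},{"tx":0,"ty":0,"tz":1.5,"wx":0,"wy":0,"wz":0,"fingers":4},{"tx":0,"ty":0,"tz":1.5,"wx":0,"wy":0,"wz":0,"fingers":4},{"tx":0,"ty":0,"tz":1.5,"wx":0,"wy":0,"wz":0,"fingers":4},{"tx":0,"ty":0,"tz":0,"wx":0,"wy":0,"wz":0,"fingers":4}]' 20
python3 -c "
from h import *
goto([.5285,-.1778,.121],1.791)"
```

```text
t: 7.0
position: [0.5289, -0.1787, 0.1631]
tool_rot: [-0.11, 0.994, -0.0, 0.0]
wrist_force: [0.1, -0.8, -0.9]
finger_gap: 0.146
t: 7.62
position: [0.5285, -0.1785, 0.1564]
tool_rot: [-0.11, 0.994, 0.0, -0.0]
wrist_force: [-0.1, -0.5, -1.1]
finger_gap: 0.144
t 7.62 pos [ 0.5285 -0.1785  0.1564] tool mm [-0.1  0.7 35.4] yaw_y 1.791 tilt [-0.0003  0.0001] wz 0.0 F [-0.1 -0.5 -1.1] gap mm 13.3
```

```bash
python3 -m jog '[{"tx":0,"ty":0.3,"tz":1,"wx":0,"wy":0,"wz":0,"fingers":4},{"tx":0,"ty":0,"tz":1,"wx":0,"wy":0,"wz":0,"fingers":4},{"tx":0,"ty":0,"tz":1,"wx":0,"wy":0,"wz":0,"fingers":4},{"tx":0,"ty":0,"tz":0,"wx":0,"wy":0,"wz":0,"fingers":4}]' 20
python3 -m jog '[{"tx":0,"ty":0,"tz":1,"wx":0,"wy":0,"wz":0,"fingers":4},{"tx":0,"ty":0,"tz":1,"wx":0,"wy":0,"wz":0,"fingers":4},{"tx":0,"ty":0,"tz":0,"wx":0,"wy":0,"wz":0,"fingers":4}]' 20
python3 -c "
from h import *
goto([.5285,-.1778,.121],1.791)"
```

```text
t: 8.12
position: [0.5285, -0.1782, 0.1535]
tool_rot: [-0.11, 0.994, 0.0, -0.0]
wrist_force: [1.2, -0.2, -1.0]
finger_gap: 0.147
t: 8.5
position: [0.5285, -0.1782, 0.1515]
tool_rot: [-0.11, 0.994, 0.0, -0.0]
wrist_force: [0.4, -0.4, -1.6]
finger_gap: 0.148
t 8.50 pos [ 0.5285 -0.1782  0.1515] tool mm [-0.   0.4 30.5] yaw_y 1.791 tilt [-0.0001  0.0002] wz 0.0 F [ 0.4 -0.4 -1.6] gap mm 13.6
```

```bash
python3 -m jog '[{"tx":0,"ty":0,"tz":1.5,"wx":0,"wy":0,"wz":0,"fingers":4},{"tx":0,"ty":0,"tz":1.5,"wx":0,"wy":0,"wz":0,"fingers":4},{"tx":0,"ty":0,"tz":1.5,"wx":0,"wy":0,"wz":0,"fingers":4},{"tx":0,"ty":0,"tz":0,"wx":0,"wy":0,"wz":0,"fingers":4}]' 20
python3 -c "
from h import *
goto([.5285,-.1778,.121],1.791)"
python3 -m jog '[{"tx":0,"ty":0,"tz":2,"wx":0,"wy":0,"wz":0,"fingers":4},{"tx":0,"ty":0,"tz":2,"wx":0,"wy":0,"wz":0,"fingers":4},{"tx":0,"ty":0,"tz":2,"wx":0,"wy":0,"wz":0,"fingers":4},{"tx":0,"ty":0,"tz":0,"wx":0,"wy":0,"wz":0,"fingers":4}]' 20
python3 -c "
from h import *
goto([.5285,-.1778,.121],1.791)"
```

```text
t: 9.0
position: [0.5285, -0.1781, 0.1469]
tool_rot: [-0.11, 0.994, 0.0, -0.0]
wrist_force: [0.1, 0.5, -1.1]
finger_gap: 0.148
t 9.00 pos [ 0.5285 -0.1781  0.1469] tool mm [-0.1  0.3 25.9] yaw_y 1.791 tilt [-0.0002  0.0002] wz 0.0 F [ 0.1  0.5 -1.1] gap mm 13.6
t: 9.5
position: [0.5284, -0.1782, 0.1408]
tool_rot: [-0.11, 0.994, 0.0, -0.0]
wrist_force: [0.7, 0.4, -2.4]
finger_gap: 0.147
t 9.50 pos [ 0.5284 -0.1782  0.1408] tool mm [-0.2  0.3 19.8] yaw_y 1.791 tilt [-0.0004  0.0002] wz -0.0 F [ 0.7  0.4 -2.4] gap mm 13.5
```

```bash
python3 -m jog '[{"tx":0,"ty":0,"tz":2.5,"wx":0,"wy":0,"wz":0,"fingers":4},{"tx":0,"ty":0,"tz":2.5,"wx":0,"wy":0,"wz":0,"fingers":4},{"tx":0,"ty":0,"tz":2.5,"wx":0,"wy":0,"wz":0,"fingers":4},{"tx":0,"ty":0,"tz":2.5,"wx":0,"wy":0,"wz":0,"fingers":4},{"tx":0,"ty":0,"tz":0,"wx":0,"wy":0,"wz":0,"fingers":4}]' 20
python3 -m jog '[{"tx":0,"ty":0,"tz":2,"wx":0,"wy":0,"wz":0,"fingers":4},{"tx":0,"ty":0,"tz":2,"wx":0,"wy":0,"wz":0,"fingers":4},{"tx":0,"ty":0,"tz":2,"wx":0,"wy":0,"wz":0,"fingers":4},{"tx":0,"ty":0,"tz":1,"wx":0,"wy":0,"wz":0,"fingers":4},{"tx":0,"ty":0,"tz":0,"wx":0,"wy":0,"wz":0,"fingers":4},{"tx":0,"ty":0,"tz":0,"wx":0,"wy":0,"wz":0,"fingers":4}]' 20
python3 -c "
from h import *
goto([.5285,-.1778,.121],1.791)"
```

```text
t: 10.12
position: [0.5284, -0.1782, 0.1307]
tool_rot: [-0.11, 0.994, 0.0, -0.0]
wrist_force: [1.2, 1.0, -1.8]
finger_gap: 0.146
t: 10.88
position: [0.5285, -0.1782, 0.124]
tool_rot: [-0.11, 0.994, 0.0, -0.0]
wrist_force: [1.1, 0.6, -1.5]
finger_gap: 0.145
t 10.88 pos [ 0.5285 -0.1782  0.124 ] tool mm [-0.1  0.4  3. ] yaw_y 1.791 tilt [-0.0001  0.0001] wz -0.0 F [ 1.1  0.6 -1.5] gap mm 13.3
```

```bash
python3 -m jog '[{"tx":0,"ty":0,"tz":0.7,"wx":0,"wy":0,"wz":0,"fingers":4},{"tx":0,"ty":0,"tz":0.7,"wx":0,"wy":0,"wz":0,"fingers":4},{"tx":0,"ty":0,"tz":0.6,"wx":0,"wy":0,"wz":0,"fingers":4},{"tx":0,"ty":0,"tz":0,"wx":0,"wy":0,"wz":0,"fingers":4}]' 20
python3 -m jog '[{"tx":0,"ty":0,"tz":0.4,"wx":0,"wy":0,"wz":0,"fingers":4},{"tx":0,"ty":0,"tz":0.2,"wx":0,"wy":0,"wz":0,"fingers":4},{"tx":0,"ty":0,"tz":0,"wx":0,"wy":0,"wz":0,"fingers":4}]' 20
python3 -m jog '[{"tx":0,"ty":0,"tz":0.3,"wx":0,"wy":0,"wz":0,"fingers":4},{"tx":0,"ty":0,"tz":0,"wx":0,"wy":0,"wz":0,"fingers":4}]' 20
python3 -c "
from h import *
goto([.5285,-.1778,.121],1.791)"
```

```text
t: 11.38
position: [0.5286, -0.1782, 0.1221]
tool_rot: [-0.11, 0.994, -0.0, 0.0]
wrist_force: [0.4, 2.4, 0.3]
finger_gap: 0.147
t: 11.75
position: [0.5286, -0.1782, 0.1215]
tool_rot: [-0.11, 0.994, -0.0, 0.0]
wrist_force: [0.8, 1.1, 0.6]
finger_gap: 0.149
t: 12.0
position: [0.5286, -0.1782, 0.1212]
tool_rot: [-0.11, 0.994, -0.0, 0.0]
wrist_force: [0.3, 2.0, 0.0]
finger_gap: 0.148
t 12.00 pos [ 0.5286 -0.1782  0.1212] tool mm [-0.   0.4  0.2] yaw_y 1.791 tilt [ 0. -0.] wz 0.0 F [0.3 2.  0. ] gap mm 13.6
```

```bash
python3 -m jog '[{"tx":0,"ty":0,"tz":0.3,"wx":0,"wy":0,"wz":0,"fingers":4},{"tx":0,"ty":0,"tz":0,"wx":0,"wy":0,"wz":0,"fingers":4}]' 20
python3 -m jog '[{"tx":0,"ty":0,"tz":0,"wx":0,"wy":0,"wz":0,"fingers":20},{"tx":0,"ty":0,"tz":0,"wx":0,"wy":0,"wz":0,"fingers":40},{"tx":0,"ty":0,"tz":0,"wx":0,"wy":0,"wz":0,"fingers":40},{"tx":0,"ty":0,"tz":0,"wx":0,"wy":0,"wz":0,"fingers":40},{"tx":0,"ty":0,"tz":-20,"wx":0,"wy":0,"wz":0,"fingers":40},{"tx":0,"ty":0,"tz":-35,"wx":0,"wy":0,"wz":0,"fingers":40},{"tx":0,"ty":0,"tz":-35,"wx":0,"wy":0,"wz":0,"fingers":40},{"tx":0,"ty":0,"tz":-10,"wx":0,"wy":0,"wz":0,"fingers":40},{"tx":0,"ty":0,"tz":0,"wx":0,"wy":0,"wz":0,"fingers":40}]' 20
python3 -c "
from h import *
goto([.5285,-.1778,.121],1.571)
s=eyes.snapshot('side');save('side3',s['color'][190:330,260:400],4)
h=(.5285,-.178)
print(proj(s,[*h,.138]),proj(s,[*h,.106]),proj(s,[*h,.1]))"
```

```text
t: 12.25
position: [0.5286, -0.1782, 0.1209]
tool_rot: [-0.11, 0.994, -0.0, 0.0]
wrist_force: [1.4, 2.5, -0.5]
finger_gap: 0.147
t: 13.38
position: [0.5286, -0.1783, 0.2208]
tool_rot: [-0.11, 0.994, -0.0, 0.0]
wrist_force: [-0.0, -0.5, -0.1]
finger_gap: 0.434
t 13.38 pos [ 0.5286 -0.1783  0.2208] tool mm [ 0.   0.6 99.8] yaw_y 1.791 tilt [ 0.0004 -0.0003] wz 0.22 F [-0.  -0.5 -0.1] gap mm 39.8
[326.12334018 251.36610683] [323.70220855 267.21543682] [323.26383766 270.08161407]
```

View pics/side3.png

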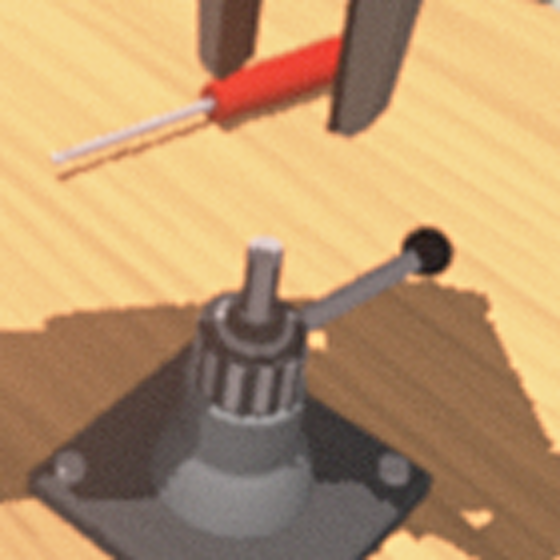

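The cutter is home and released: its head top is at crop (265,244), pixel (326.3,251.0), against a predicted (326.1,251.4), with the collar on the face. Next I shut the fingers, turn, and go down beside the lever on its +y side.

```bash
python3 -m jog '[{"tx":0,"ty":0,"tz":0,"wx":0,"wy":0,"wz":0.124,"fingers":0},{"tx":0,"ty":0,"tz":0,"wx":0,"wy":0,"wz":0.124,"fingers":0},{"tx":-25,"ty":11,"tz":0,"wx":0,"wy":0,"wz":0,"fingers":0},{"tx":-30,"ty":13.3,"tz":0,"wx":0,"wy":0,"wz":0,"fingers":0},{"tx":-20,"ty":9,"tz":0,"wx":0,"wy":0,"wz":0,"fingers":0},{"tx":0,"ty":0,"tz":0,"wx":0,"wy":0,"wz":0,"fingers":0},{"tx":0,"ty":0,"tz":0,"wx":0,"wy":0,"wz":0,"fingers":0}]' 20
python3 -c "
from h import *
goto([.6044,-.1471,.081],1.543); print(env.state()['joint_positions'].round(2))"
```

```text
t: 14.3
position: [0.6034, -0.147, 0.2195]
tool_rot: [0.014, 1.0, 0.0, -0.001]
wrist_force: [-0.6, 0.2, -0.3]
finger_gap: 0.001
t 14.30 pos [ 0.6034 -0.147   0.2195] tool mm [-1.400e+00 -1.000e-01  1.385e+02] yaw_y 1.543 tilt [-0.0025  0.0008] wz -0.0 F [-0.6  0.2 -0.3] gap mm 0.1
[-0.43  0.28  1.46 -0.    1.4  -1.98]
```

```bash
python3 -m jog '[{"tx":-1,"ty":0,"tz":25,"wx":0,"wy":0,"wz":0,"fingers":0},{"tx":0,"ty":0,"tz":35,"wx":0,"wy":0,"wz":0,"fingers":0},{"tx":0,"ty":0,"tz":35,"wx":0,"wy":0,"wz":0,"fingers":0},{"tx":0,"ty":0,"tz":25,"wx":0,"wy":0,"wz":0,"fingers":0},{"tx":0,"ty":0,"tz":18.5,"wx":0,"wy":0,"wz":0,"fingers":0},{"tx":0,"ty":0,"tz":0,"wx":0,"wy":0,"wz":0,"fingers":0},{"tx":0,"ty":0,"tz":0,"wx":0,"wy":0,"wz":0,"fingers":0},{"tx":0,"ty":0,"tz":0,"wx":0,"wy":0,"wz":0,"fingers":0}]' 20
cat >> h.py <<'E'
def push(n=4):
    c=np.array([.5285,-.178]);F=[]
    for i in range(n):
        s=env.state();R=Ro.from_quat(s["tool_rot"]).as_matrix();F.append(R[:,:2].T@s["wrist_force"]);eyes.snapshot("side")
    d=R.T@(np.r_[c,s["position"][2]]-s["position"])*1000
    print("t %.2f"%s["t"],"Ftool x,y",np.round(F,1).tolist(),"mean",np.mean(F,0).round(2),"axis in tool",d[:2].round(1),"yaw",round(np.arctan2(R[1,1],R[0,1]),3),"z",s["position"][2].round(4))
E
python3 -c "
from h import *
push(6);s=eyes.snapshot('top');save('top3',s['color'][110:260,300:430],4)"
```

```text
t: 15.3
position: [0.6063, -0.1475, 0.0839]
tool_rot: [0.014, 1.0, -0.001, 0.001]
wrist_force: [-0.3, 0.6, -0.3]
finger_gap: 0.004
t 15.55 Ftool x,y [[0.3, 0.6], [0.4, 0.2], [0.2, 0.4], [-1.2, -0.4], [-0.4, -0.6], [0.1, 1.1]] mean [-0.1  0.2] axis in tool [ 76.3 -33. ] yaw 1.543 z 0.0828
```

View pics/top3.png

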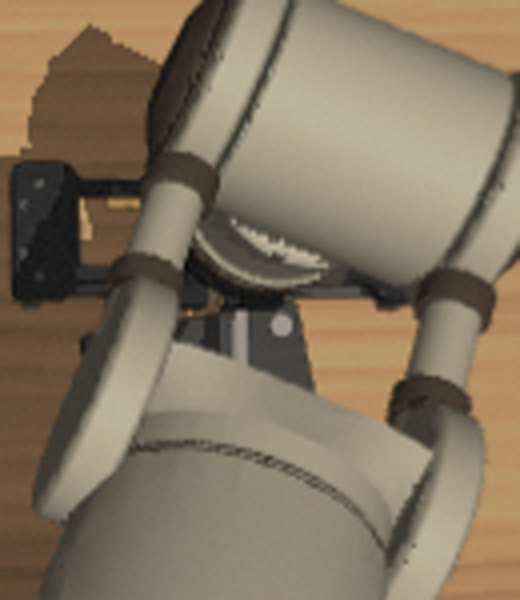

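The arm hides the stand from above (only a lever stub at (240,335)), so I rely on force and the side view. Closing on the lever.

```bash
python3 -m jog '[{"tx":-0.5,"ty":-3,"tz":1.5,"wx":0,"wy":0,"wz":0,"fingers":0},{"tx":0,"ty":-3,"tz":0,"wx":0,"wy":0,"wz":0,"fingers":0},{"tx":0,"ty":-2,"tz":0,"wx":0,"wy":0,"wz":0,"fingers":0},{"tx":0,"ty":0,"tz":0,"wx":0,"wy":0,"wz":0,"fingers":0}]'
python3 -c "
from h import *
push(2)"
python3 -m jog '[{"tx":0,"ty":-1,"tz":0,"wx":0,"wy":0,"wz":0,"fingers":0},{"tx":0,"ty":-1,"tz":0,"wx":0,"wy":0,"wz":0,"fingers":0}]'
python3 -c "
from h import *
push(2)"
python3 -m jog '[{"tx":0,"ty":-1,"tz":0,"wx":0,"wy":0,"wz":0,"fingers":0},{"tx":0,"ty":-1,"tz":0,"wx":0,"wy":0,"wz":0,"fingers":0}]'
python3 -c "
from h import *
push(2)"
python3 -m jog '[{"tx":0,"ty":-1,"tz":0,"wx":0,"wy":0,"wz":0,"fingers":0},{"tx":0,"ty":-1,"tz":0,"wx":0,"wy":0,"wz":0,"fingers":0}]'
python3 -c "
from h import *
push(2)"
```

```text
t: 16.15
position: [0.6057, -0.1553, 0.0809]
tool_rot: [0.014, 1.0, -0.0, -0.0]
wrist_force: [-0.1, -0.3, 0.1]
finger_gap: 0.005
t 16.20 Ftool x,y [[0.1, -0.3], [-0.0, -0.2]] mean [ 0.03 -0.27] axis in tool [ 76.6 -25. ] yaw 1.543 z 0.0809
t: 16.5
position: [0.6057, -0.1571, 0.0809]
tool_rot: [0.014, 1.0, -0.0, 0.0]
wrist_force: [0.3, -0.3, -0.0]
finger_gap: 0.003
t 16.55 Ftool x,y [[-0.3, -0.3], [-0.1, 0.7]] mean [-0.17  0.19] axis in tool [ 76.6 -22.9] yaw 1.543 z 0.0809
t: 16.85
position: [0.6056, -0.1591, 0.0809]
tool_rot: [0.014, 1.0, -0.0, 0.0]
wrist_force: [-0.6, 0.7, 0.4]
finger_gap: 0.003
t 16.90 Ftool x,y [[0.7, 0.7], [0.5, -0.4]] mean [0.59 0.16] axis in tool [ 76.6 -20.9] yaw 1.543 z 0.0809
t: 17.2
position: [0.6055, -0.1609, 0.0809]
tool_rot: [0.014, 1.0, 0.0, -0.0]
wrist_force: [-0.2, 2.5, 0.2]
finger_gap: 0.005
t 17.25 Ftool x,y [[0.3, 2.4], [0.7, 1.1]] mean [0.46 1.78] axis in tool [ 76.6 -19.3] yaw 1.543 z 0.0809
```

```bash
python3 -m jog '[{"tx":-0.9,"ty":-3.8,"tz":0,"wx":0,"wy":0,"wz":0.05,"fingers":0},{"tx":-0.9,"ty":-3.8,"tz":0,"wx":0,"wy":0,"wz":0.05,"fingers":0}]'
python3 -c "
from h import *
push(3)"
python3 -m jog '[{"tx":-0.9,"ty":-3.8,"tz":0,"wx":0,"wy":0,"wz":0.05,"fingers":0},{"tx":-0.9,"ty":-3.8,"tz":0,"wx":0,"wy":0,"wz":0.05,"fingers":0}]'
python3 -c "
from h import *
push(3)"
python3 -m jog '[{"tx":-0.9,"ty":-3.8,"tz":0,"wx":0,"wy":0,"wz":0.05,"fingers":0}]'
python3 -c "
from h import *
push(3)"
```

```text
t: 17.55
position: [0.6069, -0.1673, 0.0808]
tool_rot: [0.065, 0.998, 0.001, -0.0]
wrist_force: [-0.1, 5.1, 1.2]
finger_gap: 0.011
t 17.65 Ftool x,y [[0.7, 5.1], [1.4, 5.4], [-0.3, 4.4]] mean [0.61 4.94] axis in tool [ 76.4 -20.1] yaw 1.443 z 0.0809
t: 17.95
position: [0.6075, -0.1754, 0.0808]
tool_rot: [0.114, 0.993, 0.001, -0.0]
wrist_force: [-0.8, 5.8, 1.6]
finger_gap: -0.001
t 18.05 Ftool x,y [[2.1, 5.5], [1.4, 4.9], [1.6, 3.2]] mean [1.71 4.52] axis in tool [ 76.4 -19.8] yaw 1.343 z 0.0808
t: 18.23
position: [0.6075, -0.1794, 0.0809]
tool_rot: [0.138, 0.99, 0.001, -0.0]
wrist_force: [-0.8, 5.9, 3.3]
finger_gap: 0.005
t 18.32 Ftool x,y [[2.4, 5.4], [2.7, 5.9], [2.9, 3.6]] mean [2.66 4.99] axis in tool [ 76.4 -19.6] yaw 1.294 z 0.0808
```

```bash
python3 -m jog '[{"tx":-0.5,"ty":-3.8,"tz":0,"wx":0,"wy":0,"wz":0.05,"fingers":0}]'
python3 -c "
from h import *
push(3)"
python3 -m jog '[{"tx":-0.6,"ty":-3.8,"tz":0,"wx":0,"wy":0,"wz":0.05,"fingers":0}]'
python3 -c "
from h import *
push(3)"
python3 -m jog '[{"tx":-0.8,"ty":-3.8,"tz":0,"wx":0,"wy":0,"wz":0.05,"fingers":0}]'
python3 -c "
from h import *
push(3)"
python3 -m jog '[{"tx":-0.8,"ty":-3.8,"tz":0,"wx":0,"wy":0,"wz":0.05,"fingers":0}]'
python3 -c "
from h import *
push(3)"
```

```text
t: 18.5
position: [0.6072, -0.1835, 0.0808]
tool_rot: [0.163, 0.987, 0.0, 0.0]
wrist_force: [0.8, 6.3, 1.1]
finger_gap: 0.005
t 18.60 Ftool x,y [[1.3, 6.2], [1.9, 3.9], [0.5, 3.2]] mean [1.21 4.44] axis in tool [ 76.4 -19.5] yaw 1.244 z 0.0808
t: 18.77
position: [0.6068, -0.1874, 0.0809]
tool_rot: [0.187, 0.982, 0.0, 0.0]
wrist_force: [1.7, 5.4, 0.9]
finger_gap: 0.006
t 18.88 Ftool x,y [[0.4, 5.6], [0.8, 4.4], [1.4, 4.3]] mean [0.87 4.75] axis in tool [ 76.3 -19.5] yaw 1.194 z 0.0809
t: 19.05
position: [0.6061, -0.1913, 0.0809]
tool_rot: [0.212, 0.977, 0.0, 0.0]
wrist_force: [1.8, 6.2, 0.7]
finger_gap: 0.003
t 19.15 Ftool x,y [[0.9, 6.4], [0.6, 5.3], [0.3, 4.0]] mean [0.6  5.24] axis in tool [ 76.2 -19.4] yaw 1.144 z 0.0809
t: 19.32
position: [0.6053, -0.1952, 0.0809]
tool_rot: [0.236, 0.972, 0.0, 0.0]
wrist_force: [1.7, 4.5, -0.7]
finger_gap: 0.008
t 19.43 Ftool x,y [[0.6, 4.8], [-0.0, 5.5], [-0.4, 3.8]] mean [0.06 4.69] axis in tool [ 76.2 -19.4] yaw 1.094 z 0.0809
```

```bash
python3 -m jog '[{"tx":-0.9,"ty":-3.8,"tz":0,"wx":0,"wy":0,"wz":0.05,"fingers":0}]' >/dev/null
python3 -c "
from h import *
push(4)"
python3 -m jog '[{"tx":-0.9,"ty":-3.8,"tz":0,"wx":0,"wy":0,"wz":0.05,"fingers":0}]' >/dev/null
python3 -c "
from h import *
push(4)"
python3 -m jog '[{"tx":-0.9,"ty":-3.8,"tz":0,"wx":0,"wy":0,"wz":0.05,"fingers":0}]' >/dev/null
python3 -c "
from h import *
push(4)"
```

```text
t 19.75 Ftool x,y [[0.6, 5.9], [0.0, 4.5], [0.6, 4.7], [0.5, 4.0]] mean [0.44 4.78] axis in tool [ 76.1 -19.4] yaw 1.045 z 0.0809
t 20.07 Ftool x,y [[1.1, 5.1], [1.0, 4.0], [0.2, 4.2], [0.2, 4.1]] mean [0.64 4.36] axis in tool [ 76.1 -19.4] yaw 0.995 z 0.0809
t 20.40 Ftool x,y [[0.9, 5.4], [1.3, 4.4], [0.4, 4.0], [1.0, 4.9]] mean [0.9  4.69] axis in tool [ 76.  -19.4] yaw 0.945 z 0.0809
```

```bash
python3 -m jog '[{"tx":-0.9,"ty":-3.8,"tz":0,"wx":0,"wy":0,"wz":0.05,"fingers":0}]' >/dev/null
python3 -c "
from h import *
push(4)"
python3 -m jog '[{"tx":-0.9,"ty":-3.8,"tz":0,"wx":0,"wy":0,"wz":0.05,"fingers":0}]' >/dev/null
python3 -c "
from h import *
push(4)"
python3 -m jog '[{"tx":-0.9,"ty":-3.8,"tz":0,"wx":0,"wy":0,"wz":0.05,"fingers":0}]' >/dev/null
python3 -c "
from h import *
push(4)"
```

```text
t 20.73 Ftool x,y [[0.9, 6.6], [1.8, 6.3], [0.9, 4.2], [0.6, 3.8]] mean [1.06 5.22] axis in tool [ 75.9 -19.5] yaw 0.894 z 0.0809
t 21.05 Ftool x,y [[1.4, 5.5], [1.6, 5.3], [0.7, 4.9], [1.6, 5.0]] mean [1.32 5.19] axis in tool [ 75.9 -19.6] yaw 0.844 z 0.0809
t 21.38 Ftool x,y [[1.0, 5.5], [2.1, 5.6], [1.9, 5.0], [1.1, 4.5]] mean [1.54 5.14] axis in tool [ 75.8 -19.7] yaw 0.794 z 0.0809
```

```bash
python3 -m jog '[{"tx":-0.7,"ty":-3.8,"tz":0,"wx":0,"wy":0,"wz":0.05,"fingers":0}]' >/dev/null
python3 -c "
from h import *
push(5)"
python3 -m jog '[{"tx":-0.8,"ty":-3.8,"tz":0,"wx":0,"wy":0,"wz":0.05,"fingers":0}]' >/dev/null
python3 -c "
from h import *
push(5)"
```

```text
t 21.75 Ftool x,y [[2.1, 6.7], [2.1, 5.5], [1.7, 4.5], [2.0, 5.6], [1.6, 5.1]] mean [1.92 5.49] axis in tool [ 75.7 -19.9] yaw 0.744 z 0.0809
t 22.12 Ftool x,y [[2.2, 7.7], [2.3, 7.0], [2.5, 6.5], [2.9, 4.6], [2.1, 5.7]] mean [2.38 6.3 ] axis in tool [ 75.6 -20. ] yaw 0.694 z 0.0809
```

```bash
python3 -m jog '[{"tx":-0.7,"ty":-3.8,"tz":0,"wx":0,"wy":0,"wz":0.05,"fingers":0}]' >/dev/null
python3 -c "
from h import *
push(6)"
python3 -m jog '[{"tx":-0.8,"ty":-3.8,"tz":0,"wx":0,"wy":0,"wz":0.05,"fingers":0}]' >/dev/null
python3 -c "
from h import *
push(6)"
```

```text
t 22.55 Ftool x,y [[2.5, 8.1], [1.7, 7.0], [1.7, 6.1], [1.4, 6.1], [1.9, 6.4], [1.4, 6.7]] mean [1.77 6.73] axis in tool [ 75.5 -20.2] yaw 0.644 z 0.0809
t 22.98 Ftool x,y [[2.5, 8.5], [2.0, 8.9], [2.0, 6.8], [1.5, 7.5], [1.8, 6.5], [1.7, 6.5]] mean [1.91 7.45] axis in tool [ 75.5 -20.4] yaw 0.594 z 0.0809
```

```bash
python3 -m jog '[{"tx":-0.6,"ty":-3.0,"tz":0,"wx":0,"wy":0,"wz":0.04,"fingers":0}]' >/dev/null
python3 -c "
from h import *
push(8)
s=eyes.snapshot('side');save('side4',s['color'][180:330,260:410],4)"
```

```text
t 23.50 Ftool x,y [[2.1, 8.9], [2.1, 8.7], [2.7, 7.6], [1.9, 8.0], [1.9, 8.4], [2.5, 8.4], [1.8, 8.2], [1.7, 7.2]] mean [2.08 8.18] axis in tool [ 75.4 -20.7] yaw 0.554 z 0.0809
```

View pics/side4.png

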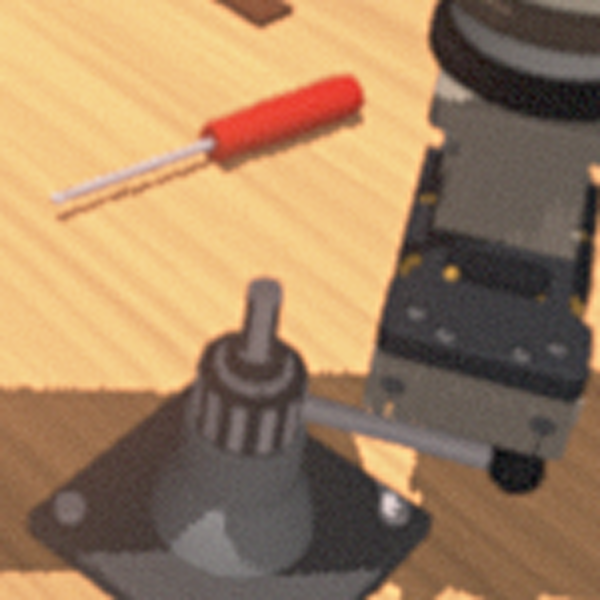

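The lever now points to (515,465) in the crop, the cutter stands upright with its top at (265,285), and the push is 8.2 N. Now I back off and raise the arm.

```bash
python3 -m jog '[{"tx":0,"ty":4,"tz":0,"wx":0,"wy":0,"wz":0,"fingers":0},{"tx":0,"ty":10,"tz":0,"wx":0,"wy":0,"wz":0,"fingers":0},{"tx":0,"ty":6,"tz":0,"wx":0,"wy":0,"wz":0,"fingers":0},{"tx":0,"ty":0,"tz":-20,"wx":0,"wy":0,"wz":0,"fingers":0},{"tx":0,"ty":0,"tz":-40,"wx":0,"wy":0,"wz":0,"fingers":0},{"tx":0,"ty":0,"tz":-40,"wx":0,"wy":0,"wz":0,"fingers":0},{"tx":0,"ty":0,"tz":-40,"wx":0,"wy":0,"wz":0,"fingers":0},{"tx":0,"ty":0,"tz":-20,"wx":0,"wy":0,"wz":0,"fingers":0},{"tx":0,"ty":0,"tz":0,"wx":0,"wy":0,"wz":0,"fingers":0},{"tx":0,"ty":0,"tz":0,"wx":0,"wy":0,"wz":0,"fingers":0}]'
python3 -c "
from h import *
push(3)
s=eyes.snapshot('side');save('side5',s['color'],1.5)
m=(s['color'].max(2)<45).astype(np.uint8);m[:240]=0;k,l,st,ce=cv2.connectedComponentsWithStats(m)
for i in range(1,k):
    if 20<st[i,4]<200:
        p=onz(s,ce[i],.084);d=p[:2]-[.5285,-.178];print(ce[i],p,np.hypot(*d),np.arctan2(d[1],d[0]))"
```

```text
t: 24.85
position: [0.601, -0.2209, 0.2389]
tool_rot: [0.487, 0.873, -0.0, -0.002]
wrist_force: [-0.1, 0.6, 0.2]
finger_gap: 0.005
t 24.95 Ftool x,y [[0.6, 0.3], [0.5, 0.1], [0.7, 0.0]] mean [0.62 0.14] axis in tool [ 74.5 -39.1] yaw 0.553 z 0.2386
[388.65909091 295.95454545] [ 0.58160588 -0.26255036  0.084     ] 0.09984487262057568 -1.0099725770719734
```

View pics/side5.png

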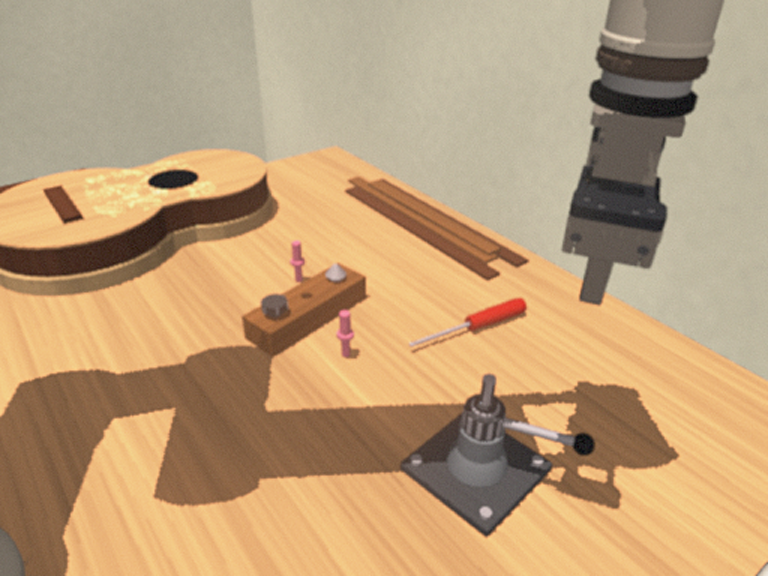

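The cutter stands in the collet with its head top at (488,378), the lever is at (583,443) and the arm is clear. The other cutters, the screwdriver and the pinks have not moved.

```bash
python3 -c "
from h import *
print(env.job_done())"
```

```text
the job is handed in; nothing more can be done
None
```

I put the straight cutter from the middle hole of the rack into the collet, let go of it, and swung the lever about 0.98 rad clockwise. I then backed the arm off clear and handed the job in at about 25 s; the hand-in gives no verdict.

- **Seating:** The collar rests on the collet face. After release, the head top was within about 0.4 px of its predicted position in the side view. Wrist force stayed within about 2.5 N while lowering.
- **Grip:** The push on the lever was about 4.8 N while loose, started climbing after about 0.8 rad, and ended at 8.2 N, inside the 7 to 9 N band. The jaw forces themselves can't be read, so the firm grip is inferred from this push. The wrist reading is noisy by about 1 N.
- **Last picture:** The cutter stands upright and the lever stayed where it was left, with its ball 99.8 mm from the axis. The disc and cone cutters, the screwdriver and the pink look-alikes look unmoved, and the arm touches nothing.
- **Disagreements:** The two cameras put the cutter head about 3 mm apart and the mouth about 1.4 mm apart. The shank's chamfer took that up without any sign of contact force. The top camera was blocked by the arm while turning the lever, so I used force and the side view there.

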